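# Gauge a milling blank and hold the crack-check lamp's sprung shutter at half

## Task

A ceramic milling blank lies on the glass window of the check stand: press the gauge head down by its round black pad until the sprung foot stands gently on the blank and the dial needle has gone about half a turn (foot pushed in about 6 mm), and leave the head there so that it pins the blank. Then slide the red shutter knob along its slot against the spring to the red half-travel mark, so that half the window is lit for the crack check, and hold it there: the shutter springs shut if let go, so the program finishes while still holding the knob. Do not shift either blank or disturb the plaster model, tooth model and jar standing round about.

Things in the scene. Friction and masses are not known exactly. Their poses are not given: they have to be found in the camera images.
- stand: fixed check stand: light grey lamp housing with a dark grey deck, top 48 mm above the worktop. Origin on the worktop under the centre of the deck's flush glass window (50 mm in x, 40 in y). Its x axis runs from the knob slot at the front over the window to the column at the back, y to the left, z up. Deck: x -117 to +101, y -79 to +79 mm. Column 17 mm thick at x = +72 mm, 200 mm high
- half_mark (a point): point on the deck's top (48 mm up), on the slot's middle line at half travel, level with the long red line of the scale: x = -90, y = 0 mm in the stand frame. The slot runs along the stand's y
- gauge (a joint): how far the gauge head (dial, arm, carriage) has been pushed down the column, m: 0 = fully up, 0.045 = lowest; starts in 0 to 0.012. It moves straight down under about 4 N and stays by friction where it is left, against the foot's spring too
- pad_top (a point): centre of the top of the round black press pad, 28 mm across and 10 mm high, on the gauge head's arm straight above the foot and the window's centre; moves with the head; 187 mm above the worktop when the head is fully up. The dial, 43 mm across, hangs below the arm and faces the front; the arm, 18 mm wide, runs back to the column
- foot (a joint): how far the sprung foot is pushed up into the gauge head, m: 0 = fully out, 0.012 = at its stop. Its spring gives about 1.1 N at 0 and 0.45 N more per mm. The dial's needle points up at 0 and turns clockwise, one turn for 12 mm: at 6 mm it points straight down at the red tick
- anvil: the foot's round flat steel tip, 11 mm in diameter, pointing down; origin at the centre of its lower face, which is 93 mm above the worktop with the head fully up; it is what touches the blank
- shutter (a joint): travel of the shutter, m: 0 = shut (where the spring drives it), 0.040 = fully open, 0.020 = half. Opening slides knob and black blade (under the glass) along the stand's +y. The spring pushes back with about 3 N when shut, 8 N at half and 13 N fully open
- knob (a point): red upright round shutter knob, 18 mm in diameter; this point lies on its axis at the height of the deck's top (48 mm above the worktop); it stands from 2 to 26 mm above that, and nothing else within 50 mm of it rises above the deck. In the stand frame x = -90 mm; y = -20 mm when shut, 0 at half, +20 mm fully open
- blank_ivory: loose pale ivory ceramic block, 40 (x) by 19 (y) by 14.5 mm high, with a 12 mm aluminium mandrel on its +x end; origin at the centre of the block's underside. Long side about along the stand's x. One blank lies on the window under the foot, the other waits on the deck's blue rest 54 mm to the stand's -y side; which is where varies
- blank_sand: loose sand-coloured ceramic block like the ivory one but 20 mm high; origin at the centre of its underside. On the window or on the rest, whichever the ivory one is not
- stone_model: beige plaster dental model, 39 x 74 x 35 mm, on the worktop; a bystander, origin at the centre of its underside
- tooth_model: pink and white dental arch model, 35 x 65 x 28 mm, on the worktop; a bystander, origin at the centre of its underside
- powder_jar: small beige jar with a blue lid, 42 mm wide and 58 mm high, on the worktop; a bystander, origin at the centre of its underside
Not all that is in view belongs to the job. Leave any turquoise or yellow look-alike of the blank_ivory alone.

How it is judged:
On the way:
1. the gauge foot stands on the blank, pushed in 3 to 9.5 mm, with the shutter still shut (value of joint foot between 0.003 and 0.0095 m and (contact force between anvil and blank_ivory above 1 N or contact force between anvil and blank_sand above 1 N) and value of joint shutter below 0.004 m), for 0.3 s.
At the end, for the whole second after the job is handed in: The fingers hold the knob (at least 3 N on it) with the shutter still, at half travel: 20 mm, give or take 4 mm. The gauge foot still stands on the blank with at least 1 N, pushed in between 3 and 9.5 mm; both blanks lie within 10 mm of where they began (value of joint shutter between 0.016 and 0.024 m and velocity of joint shutter between -0.01 and 0.01 m/s and contact force between the fingers and shutter above 3 N and value of joint foot between 0.003 and 0.0095 m and (contact force between anvil and blank_ivory above 1 N or contact force between anvil and blank_sand above 1 N) and distance of each of blank_ivory, blank_sand from where it was at the start of the episode below 0.01 m); the arm keeps its last pose, push and grip.
It fails at once if the blank is pressed hard: more than 20 N under the gauge foot (contact force between anvil and blank_ivory above 20 N or contact force between anvil and blank_sand above 20 N).
It fails at once if a bystander is moved more than 20 mm (distance of any of stone_model, tooth_model, powder_jar from where it was at the start of the episode above 0.02 m).
It also fails if it takes over 38 s, if anything falls off the work surface, if the arm or the gripper's body presses on something with over 40 N, if the wrist force passes 120 N, or if a joint passes its speed limit or range.

## Robot

A 7-joint arm with a two-finger parallel gripper is mounted at the origin on a cart in front of the work surface, level with it; the furniture and walls round the work are solid. World frame = base frame: x ahead of the robot, y to its left, z up, the work surface at z = 0. Lengths are in m, angles in rad, forces in N, time in s.
With the tool pointing down it reaches from about 0.425 to 0.875 m from the base axis. Payload 4.7 kg.
Tool frame: the origin (TCP) lies midway between the tips of the shut fingers; the grasp point (between the pads) lies 19 mm behind it; z points along the fingers, y is the line along which they close (so a half turn about z gives the same grasp; the last joint's range is limited). The gripper opens to 87 mm and grips with 3 to 60 N. Pads are 19 mm wide; open, the fingers measure 117 mm over their backs; the gripper's body (75 mm by 190 mm) begins 51 mm behind the grasp point.
Start: joints at [1.128, 0.321, -0.07, 1.45, 0.023, 1.371, -0.057], TCP at [0.287, -0.583, 0.186] pointing down, gripper open.
Joint ranges: [-2.86, 2.86], [-0.3, 2.09], [-1.38, 1.24], [0.06, 2.45], [-1.56, 4.7], [0.09, 2.05], [-2.69, 2.69]. Speed limits (rad/s): [2.57, 2.57, 3.14, 3.14, 3.14, 3.14, 3.14].

## Interface

Orientations are given as a rotation vector (axis times angle).
In Python, from bench import ctrl gives the robot as it stands. The module is installed in compiled form; this text tells all that it offers.
- The arm moves only by the shell command python3 -m handwheel 'ROWS' [FORCE]. ROWS is JSON, a list of rows, each a list of 7 numbers: the finger opening in m, from 0 to 0.087, then the shift along the tool's x, y, z in m, then the turn, a rotation vector about the tool's x, y, z in degrees. A call has 1 to 12 rows; each row shifts and turns the commanded pose from where the row before left it, along the tool's axes as they then stand; what a row does not reach is not made up. A row lasts 1/8 s, in which the tool goes at most 62.5 mm and 10.7 degrees, less where a joint would pass 70% of its speed; a pose out of reach is approached as far as the arm can. A call is refused whole if a number of a shift passes 0.0625 or a number of a turn 10.7, either way. A call with a gripper value outside its range is refused whole. The fingers move at their own pace and stop on an object; FORCE is the grip in N (left out, the last holds). Time passes only in rows, so rows that do not move let the fingers close. It gives the time, the measured TCP pose, the force, the opening and the grip force at its end, in the units of the state.
- ctrl.get_state(): the state, without advancing time (a new reading comes with each control period).
- ctrl.get_image(name): name is "side" or "top" or "wrist"; returns (picture, depth): 420x560x3 uint8, blue, green, red; 420x560 float32, m along the optical axis (not along the pixel's ray), 0 where there is no reading.
- ctrl.camera_info(name): a dict with "intrinsics" (3x3 intrinsics, pixels), "R" (3x3) and "t" (3): a world point X has camera coordinates R X + t. Camera axes: x right, y down, z forward; pixel columns grow to the right and rows downward; lengths in m; the calibration is good to about 2 mm. A picture is of the moment at which its call begins: read the wrist's pose just before it. camera_info takes no time and is no camera call; for the wrist camera it gives the pose at the moment of the call.
- ctrl.close_job(): hands the job in; it is judged then, once.
The state is a dict: "time": time; "joint_positions": joint angles; "qd": joint speeds; "joint_torque": joint torques, N m; "position": TCP position; "tool_rot": TCP orientation; "ft_force": force on the tool from outside, world axes, zero at the start; "torque": the same for the moment, N m; "grip_width": opening from 0.0 (shut) to 1.0 (fully open); "grip_force": force on a finger pad.
Only numpy, scipy, OpenCV 4.12 (cv2) and the standard library are available. Lean on these libraries where they do the work, as an engineer would, in place of code of your own. Each camera call takes 0.05 s, during which the arm holds its last target. There are 200 camera calls.

## Working session

There is one attempt and no reset: what is moved stays moved. The work goes in short steps, Python scripts to look and compute and a shell command to move; the robot and the scene stay as the last step left them, time stands still between calls to the robot, and variables do not carry over. Pictures are saved under pics/ and viewed, at most 10 in all, crops included, and the job is handed in when it is done.

```bash
mkdir -p pics; cat > h.py <<'E'
from bench import ctrl
import numpy as np, cv2
from scipy.spatial.transform import Rotation as R
def grab(n):
    ci=ctrl.camera_info(n); im,d=ctrl.get_image(n)
    np.savez(f'{n}.npz',im=im,d=d,K=ci["intrinsics"],R=ci["R"],t=ci["t"]); return im
def pt(n,u,v,r=1):
    f=np.load(n+'.npz'); a=f['d'][v-r:v+r+1,u-r:u+r+1]; z=np.median(a[a>0])
    return f['R'].T@(z*np.linalg.inv(f['K'])@[u,v,1]-f['t'])
def ray(n,u,v,h):
    f=np.load(n+'.npz'); d=f['R'].T@np.linalg.inv(f['K'])@[u,v,1]; c=-f['R'].T@f['t']
    return c+d*(h-c[2])/d[2]
def proj(n,X):
    f=np.load(n+'.npz'); p=f['K']@(f['R']@np.array(X)+f['t']); return p[:2]/p[2]
E
python3 - <<'E'
from h import *
for n in("top","side"): cv2.imwrite(f'pics/{n}0.png',grab(n))
s=ctrl.get_state(); print(s["time"],s["position"],s["tool_rot"],s["grip_width"])
for n in("top","side"):
  c=ctrl.camera_info(n);print(n,-np.array(c["R"]).T@c["t"],c["R"][2])
E
```

```text
0.1 [ 0.28641483 -0.58288999  0.18480528] [-3.05842175e+00 -7.11003157e-01  6.98772303e-04] 0.9994243080363434
top [0.41374086 0.26089637 1.17954889] [ 0.13848218 -0.01066931 -0.99030745]
side [-0.15405256  0.38913125  0.65777483] [ 0.77960802 -0.16362451 -0.60451497]
```

View pics/top0.png

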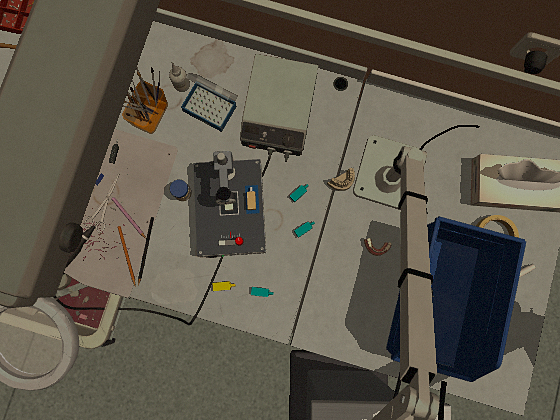

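View pics/side0.png

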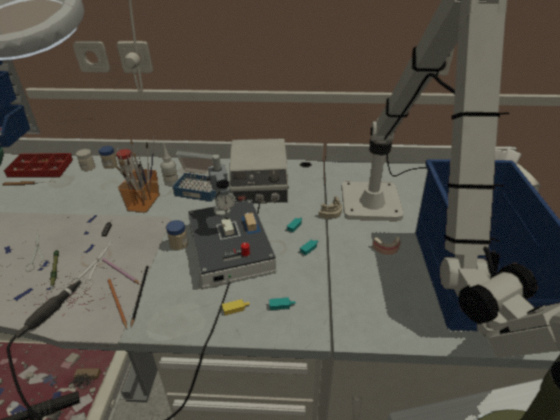

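The top view shows the stand's deck at about (190-265, 155-258), with the column at (222,160), the pad at (224,193), the red knob at (240,241), the sand-coloured blank on the blue rest at (250,200) and the ivory blank under the foot. The turquoise and yellow look-alikes at (298,192), (303,229), (261,292) and (223,286) are to be left alone. Knob candidates are the red knob (240,241) and the red mark of the scale (~(228,241)). Pad candidates are the pad (224,193) and the column's top or the black dial. I'll check these in close crops.

```bash
python3 - <<'E'
from h import *
a=np.load('top.npz')['im'][145:265,175:275]; b=np.load('side.npz')['im'][150:285,180:280]
a=cv2.resize(a,None,fx=4,fy=4,interpolation=2);b=cv2.resize(b,None,fx=4,fy=4,interpolation=2)
o=np.zeros((540,800,3),np.uint8);o[:480,:400]=a;o[:,400:]=b
cv2.imwrite('pics/crop.png',o)
for u,v in((240,241),(224,193),(200,240),(255,165),(255,235),(250,196)): print(u,v,pt('top',u,v))
E
```

```text
240 241 [0.50643555 0.33100688 0.07436539]
224 193 [0.5952911  0.36069237 0.17747749]
200 240 [0.5084718  0.42374213 0.0483327 ]
255 165 [0.68659905 0.30406143 0.04978625]
255 235 [0.52308028 0.29885976 0.05023251]
250 196 [0.60993324 0.31243444 0.06763958]
```

View pics/crop.png

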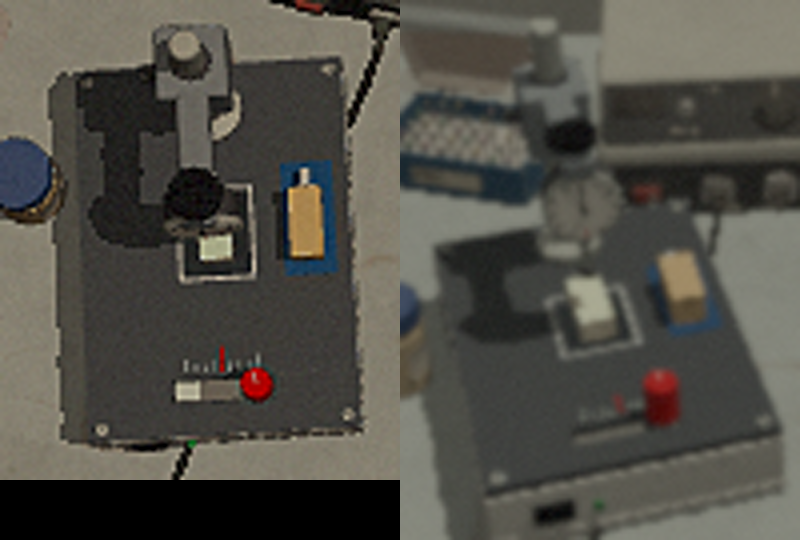

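```bash
python3 - <<'E'
from h import *
from scipy.optimize import least_squares
s=ctrl.get_state()
print('tcp',proj('top',s["position"]),proj('side',s["position"]),'origin',proj('top',[0,0,0]), proj('side',[.1,0,0]))
for u,v in((390,150),(415,200),(415,280),(420,360),(385,190),(410,130),(221,156),(222,175)): print(u,v,pt('top',u,v).round(3))
c=lambda u,v:(175+u/4-.4,145+v/4-.4)
sc=[ray('top',*c(*p),.048)[:2] for p in((87,82),(333,70),(348,413),(102,428))]
cor=[ray('top',*c(*p),.048)[:2] for p in((340,60),(362,433))]
print(np.round(sc,4),np.round(cor,4))
kn=ray('top',*c(257,380),.074)[:2]; pad=ray('top',*c(194,194),.1775)[:2]
win=[ray('top',*c(*p),.048)[:2] for p in((253,185),(255,279),(180,282))]
sx=(sc[0]+sc[1])/2-(sc[2]+sc[3])/2; yaw0=np.arctan2(sx[1],sx[0]); print('yaw screws',np.degrees(yaw0), 'knob',kn,'pad',pad,'win',np.round(win,4))
def f(p):
  C,S=np.cos(p[2]),np.sin(p[2]); M=np.array([[C,-S],[S,C]]); w=lambda x,y:p[:2]+M@[x,y]
  r=[w(-.008,0)-np.mean(sc,0), w(-.09,-.02)-kn, w(0,0)-pad, w(.101,-.079)-cor[0], w(-.117,-.079)-cor[1]]
  return np.r_[np.ravel(r),.2*(p[2]-yaw0)]
q=least_squares(f,[.6,.36,0]);print(q.x,np.degrees(q.x[2]),q.fun.round(4))
Rt=R.from_rotvec(s["tool_rot"]).as_matrix();print(Rt.round(3))
E
```

```text
tcp [697.673847   360.22170633] [747.58185106 207.0428761 ] origin [381.60127454 473.08583722] [496.78326659 420.64725807]
390 150 [ 0.742 -0.02   0.015]
415 200 [0.562 0.017 0.342]
415 280 [0.424 0.058 0.479]
420 360 [0.329 0.081 0.575]
385 190 [ 0.64  -0.004  0.029]
410 130 [ 0.798 -0.073 -0.001]
221 156 [0.667 0.368 0.2  ]
222 175 [0.635 0.367 0.166]
[[0.6828 0.4405]
 [0.6941 0.2977]
 [0.4943 0.283 ]
 [0.4821 0.4223]] [[0.7002 0.2938]
 [0.4832 0.2747]]
yaw screws 4.691079445202699 knob [0.50952374 0.33370237] pad [0.59502768 0.36251976] win [[0.6247 0.3418]
 [0.5699 0.3387]
 [0.567  0.3816]]
[0.59505237 0.36247582 0.08253079] 4.728665803161128 [-0.0013  0.0009 -0.0025  0.0014  0.     -0.      0.002  -0.0017  0.0018
 -0.0006  0.0001]
[[ 0.897  0.441 -0.001]
 [ 0.441 -0.897  0.001]
 [-0.    -0.002 -1.   ]]
```

```bash
python3 - <<'E'
from h import *
for n in('top','side'):
  f=np.load(n+'.npz'); v,u=np.mgrid[:420,:560]; d=f['d']
  P=(np.stack([u,v,u*0+1],-1).reshape(-1,3)@np.linalg.inv(f['K']).T*d.reshape(-1,1)-f['t'])@f['R']
  P=P[(d.ravel()>0)&(P[:,2]>.1)&(P[:,0]>-.2)&(P[:,0]<1)&(P[:,1]>-.7)&(P[:,1]<.8)]
  print(n)
  for x in np.arange(-.2,1,.1):
    row=''
    for y in np.arange(.7,-.71,-.1):
      q=P[(abs(P[:,0]-x)<.05)&(abs(P[:,1]-y)<.05)]
      row+=f' {q[:,2].min():.2f}-{q[:,2].max():.2f}' if len(q)>3 else '     .    '
    print(f'{x:.1f}',row)
print(ctrl.camera_info('wrist'))
E
```

```text
top
-0.2      .         .         .         .         .         .         .         .         .         .         .         .         .         .         .    
-0.1      .         .         .         .         .         .         .         .         .         .         .         .         .         .         .    
0.0      .         .         .         .         .         .         .         .         .         .         .         .         .         .         .    
0.1      .         .         .         .         .         .         .         .         .         .         .         .         .         .         .    
0.2      .         .         .         .         .         .     0.48-0.53     .     0.10-0.11 0.10-0.16     .         .         .         .         .    
0.3      .     0.55-0.57 0.55-0.58     .         .         .     0.45-0.61 0.10-0.15     .     0.10-0.20     .         .         .         .         .    
0.4      .     0.56-0.59 0.55-0.72     .         .         .     0.42-0.56 0.45-0.53     .     0.10-0.20     .         .         .         .         .    
0.5      
[... 2306 characters left out ...]
 .         .    
0.8      .     0.10-0.16 0.10-0.16 0.10-0.11     .         .         .         .         .     0.19-0.31 0.10-0.33 0.10-0.45 0.10-0.45 0.10-0.27     .    
0.9      .     0.10-0.15 0.10-0.16 0.10-0.11     .     0.19-0.21 0.10-0.44 0.10-0.44 0.10-0.44 0.10-0.44 0.10-0.34     .         .         .         .    
{'intrinsics': array([[370.93310934,   0.        , 283.26869624],
       [  0.        , 370.93310934, 212.87377116],
       [  0.        ,   0.        ,   1.        ]]), 'R': array([[ 0.44100324, -0.8975032 , -0.0020375 ],
       [-0.86841262, -0.42728022,  0.2515773 ],
       [-0.22666202, -0.10917701, -0.96783506]]), 't': array([-0.64896634, -0.03093589,  0.39004037])}
```

```bash
python3 - <<'E'
from h import *
for u,v in ((480,290),(475,200),(480,100),(490,30),(440,60),(400,100),(378,145),(375,200),(500,310),(540,310)):print(u,v,pt('side',u,v).round(3))
for u,v in ((410,395),(410,370),(430,340)):print(u,v,pt('top',u,v).round(3))
E
```

```text
480 290 [0.049 0.18  0.392]
475 200 [0.153 0.124 0.403]
480 100 [0.204 0.112 0.489]
490 30 [0.236 0.098 0.547]
440 60 [0.39  0.05  0.467]
400 100 [0.501 0.042 0.363]
378 145 [ 0.65  -0.001  0.192]
375 200 [ 0.642 -0.011  0.041]
500 310 [0.04  0.161 0.373]
540 310 [0.02  0.146 0.392]
410 395 [0.296 0.103 0.609]
410 370 [0.318 0.094 0.579]
430 340 [0.35  0.061 0.549]
```

```bash
python3 -m handwheel '[[0,0,0,-0.05,0,0,0],[0,0,0,-0.055,0,0,0],[0,0.036,-0.008,-0.04,0,0,0],[0,0.036,-0.008,-0.04,0,0,0],[0,0.036,-0.008,-0.04,0,0,0],[0,0.036,-0.008,-0.04,0,0,0],[0,0.036,-0.008,0,0,0,0],[0,0,0,0,0,0,0]]' 
python3 - <<'E'
from h import *
s=ctrl.get_state();print(s["time"],s["joint_positions"].round(3),s["position"].round(3),s["tool_rot"].round(3),s["ft_force"].round(1),s["grip_width"])
# planar model fit using both states: unknown L1,L2,h-L3
q=s["joint_positions"];
a=[(.321,1.45,np.hypot(.287,.583),.186),(q[1],q[3],np.hypot(*s["position"][:2]),s["position"][2])]
A=[];b=[]
for q2,q4,r,z in a:
  A+= [[np.sin(q2),np.sin(q2+q4),0],[np.cos(q2),np.cos(q2+q4),1]];b+=[r,z]
print(np.linalg.lstsq(np.array(A),np.array(b),rcond=None))
E
```

```text
time: 1.1
position: [0.4338, -0.4652, 0.4505]
tool_rot: [-3.056, -0.721, -0.002]
ft_force: [-0.1, 0.6, 0.0]
grip_width: 0.172
grip_force: 0.0
1.1 [ 0.878  0.33  -0.154  0.918  0.05   1.897 -0.359] [ 0.434 -0.465  0.45 ] [-3.056e+00 -7.210e-01 -2.000e-03] [-0.1  0.6  0. ] 0.1724852532101798
(array([ 0.45749885,  0.51508201, -0.14576926]), array([8.90808373e-07]), np.int32(3), array([2.01790791, 1.38590945, 0.08545547]))
```

```bash
python3 -m handwheel '[[0,0,0,0,0,0,10.7],[0,0,0,0,0,0,10.7],[0,0.034,-0.041,0,0,0,0],[0,0.034,-0.041,0,0,0,0],[0,0.034,-0.041,0,0,0,0],[0,0.034,-0.041,0,0,0,0],[0,0.034,-0.041,0,0,0,0],[0,0.034,-0.041,0,0,0,0],[0,0,0,0,0,0,0]]'
python3 - <<'E'
from h import *
s=ctrl.get_state();print(s["joint_positions"].round(3),s["joint_torque"].round(1));print(R.from_rotvec(s["tool_rot"]).as_matrix().round(3))
grab('side');im=grab('top');cv2.imwrite('pics/mid.png',im)
E
```

```text
time: 2.22
position: [0.6152, -0.2014, 0.4488]
tool_rot: [-3.135, -0.143, 0.003]
ft_force: [-0.9, -0.0, 0.1]
grip_width: 0.006
grip_force: 0.0
[ 0.43   0.366 -0.253  0.878  0.092  1.909 -1.256] [ -1.6 -50.2  -2.9 -30.4  -0.4  -0.1  -0.2]
[[ 0.996  0.091 -0.002]
 [ 0.091 -0.996  0.003]
 [-0.002 -0.003 -1.   ]]
```

View pics/mid.png

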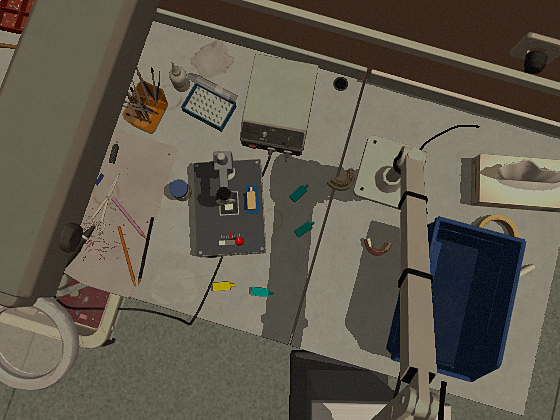

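```bash
python3 - <<'E'
from h import *
s=ctrl.get_state();p=s["position"]
for n in('top','side'): print(n,proj(n,p),proj(n,p+[0,0,.15]), proj(n,p+[0,0,.4]), [np.round(np.load(n+'.npz')[k],3).tolist() for k in 'Rt'])
a=grab('wrist'); b=np.load('side.npz')['im']
o=np.hstack([cv2.resize(a,(400,300)),cv2.resize(b,(400,300))]);cv2.imwrite('pics/ws.png',o)
E
```

```text
top [581.33168985 159.36079065] [657.47337715 128.89301446] [924.33265285  22.11039673] [[[0.025, -1.0, 0.014], [-0.99, -0.027, -0.138], [0.138, -0.011, -0.99]], [0.233, 0.58, 1.114]]
side [502.66851231  23.67239882] [529.40759649 -69.21447213] [ 592.5680073  -288.62261973] [[[-0.209, -0.978, -0.005], [-0.59, 0.13, -0.797], [0.78, -0.164, -0.605]], [0.352, 0.382, 0.581]]
```

View pics/ws.png

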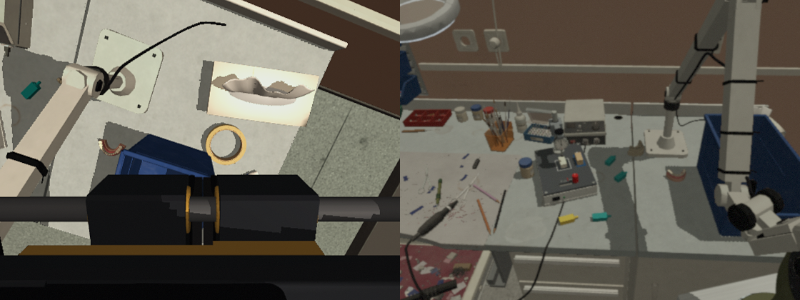

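```bash
python3 - <<'E'
from h import *
for u,v in((555,370),(550,395),(545,410),(555,345),(520,300)): print(pt('side',u,v).round(3))
print('padshadow',ray('top',203,200,.048),'base', [ray('top',u,v,0).round(3) for u,v in((270,160),(340,165),(325,180),(315,230),(265,300),(300,340))])
a=cv2.resize(np.load('top.npz')['im'][140:380,240:440],None,fx=2.4,fy=2.4); b=cv2.resize(np.load('side.npz')['im'][290:420,470:560],None,fx=3.4,fy=3.4)
o=np.zeros((600,800,3),np.uint8);o[:a.shape[0],:a.shape[1]]=a;o[:b.shape[0],480:480+b.shape[1]]=b;cv2.imwrite('pics/c2.png',o)
E
```

```text
[-0.025  0.166  0.385]
[0.027 0.059 0.222]
[0.025 0.054 0.193]
[-0.008  0.152  0.386]
[0.041 0.144 0.38 ]
padshadow [0.60101633 0.4212334  0.048     ] base [array([0.712, 0.27 , 0.   ]), array([0.705, 0.099, 0.   ]), array([0.666, 0.135, 0.   ]), array([0.544, 0.158, 0.   ]), array([0.376, 0.272, 0.   ]), array([0.287, 0.189, 0.   ])]
```

View pics/c2.png

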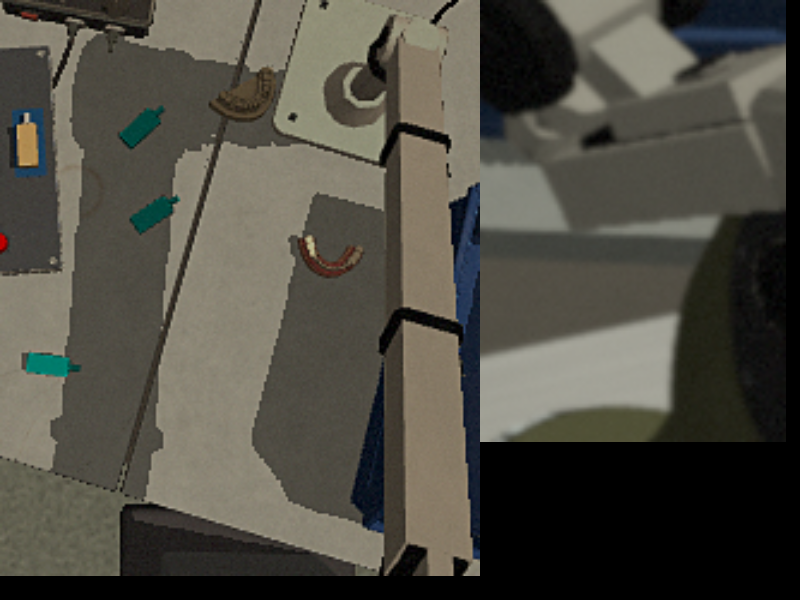

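Wrist and side views: the fingers are shut, the lamp's base and arm lie ahead of the tool, and the robot's shoulder is the olive part at about z 0.2. I'll continue the swing high over the lamp arm.

```bash
python3 -m handwheel '[[0,0.013,-0.048,0,0,0,0],[0,0.013,-0.048,0,0,0,0],[0,0.013,-0.048,0,0,0,0],[0,0.013,-0.048,0,0,0,0],[0,0.013,-0.048,0,0,0,0],[0,-0.008,-0.052,0,0,0,0],[0,-0.008,-0.052,0,0,0,0],[0,-0.008,-0.052,0,0,0,0],[0,-0.008,-0.052,0,0,0,0],[0,-0.008,-0.052,0,0,0,0],[0,-0.008,-0.052,0,0,0,0],[0,0,0,0,0,0,0]]'
python3 - <<'E'
from h import *
s=ctrl.get_state();print(s["joint_positions"].round(3),s["joint_torque"].round(1));print(R.from_rotvec(s["tool_rot"]).as_matrix().round(3))
E
```

```text
time: 3.88
position: [0.5828, 0.3485, 0.4495]
tool_rot: [-3.138, -0.139, 0.004]
ft_force: [-0.5, -0.8, -0.3]
grip_width: 0.002
grip_force: 0.0
[-0.355  0.47  -0.439  0.752  0.207  1.953 -2.156] [ -1.9 -54.4  -4.7 -29.3  -0.3  -0.2  -0.2]
[[ 0.996  0.089 -0.002]
 [ 0.089 -0.996  0.   ]
 [-0.002 -0.001 -1.   ]]
```

```bash
cat > k.py <<'E'
from h import *
L1,L2,L3=.4575,.515,.146
def fk(q,s=(-1,1,-1,1,-1,1,-1),h=.26):
    E=lambda a,x:R.from_euler(a,x)
    A=E('z',s[0]*q[0])*E('y',q[1]); el=A.apply([0,0,L1])+[0,0,h]
    B=A*E('z',s[2]*q[2])*E('y',q[3]); wr=el+B.apply([0,0,L2])
    C=B*E('z',s[4]*q[4])*E('y',q[5]); tcp=wr+C.apply([0,0,L3+h])
    return el,wr,tcp,(C*E('z',s[6]*q[6]))
E
python3 - <<'E'
from k import *
import itertools
from scipy.optimize import least_squares
st=ctrl.get_state(); q0=st["joint_positions"]
for a in itertools.product((-1,1),repeat=4):
    s=(a[0],1,a[1],1,a[2],1,a[3]); e=fk(q0,s); 
    er=np.linalg.norm(e[2]-st["position"])
    if er<.04: print(s,er,e[3].as_matrix().round(2).tolist())
D=[]
for n in('top','side'):
  f=np.load(n+'.npz'); v,u=np.mgrid[:420,:560]; d=f['d']
  P=(np.stack([u,v,u*0+1],-1).reshape(-1,3)@np.linalg.inv(f['K']).T*d.reshape(-1,1)-f['t'])@f['R']
  D.append(P[(d.ravel()>0)&(P[:,2]>.28)&(P[:,0]>-.2)&(P[:,0]<.62)&(P[:,1]>-.1)&(P[:,1]<.3)])
P=np.vstack(D);np.save('lamp.npy',P)
E
```

```text
(-1, 1, -1, 1, -1, 1, -1) 0.02726092366678411 [[-0.09, 1.0, -0.0], [1.0, 0.09, 0.0], [0.0, -0.0, -1.0]]
(-1, 1, -1, 1, -1, 1, 1) 0.02726092366678411 [[0.95, -0.31, -0.0], [-0.31, -0.95, 0.0], [-0.0, 0.0, -1.0]]
```

```bash
cat > sim.py <<'E'
from k import *
P=np.load('lamp.npy')
def seg(a,b):
    t=np.clip((P-a)@(b-a)/((b-a)@(b-a)),0,1); d=np.linalg.norm(P-a-t[:,None]*(b-a),axis=1); i=d.argmin(); return round(d[i],3),P[i].round(2).tolist()
def run(q,wps,h,yaw=0,n=40):
    q=np.array(q,float); T0=fk(q,h=h)
    p=T0[2]; Rr=T0[3]
    for w in wps:
        p0=p.copy(); R0=Rr
        for i in range(1,n+1):
            pt_=p0+(np.array(w[:3])-p0)*i/n; Rt=R.from_euler('z',np.radians(w[3])*i/n)*R0
            for _ in range(3):
                f=fk(q,h=h); e=np.r_[pt_-f[2],(Rt*f[3].inv()).as_rotvec()]
                J=np.array([(lambda g:np.r_[g[2]-f[2],(g[3]*f[3].inv()).as_rotvec()])(fk(q+1e-5*np.eye(7)[k],h=h))/1e-5 for k in range(7)]).T
                q=q+np.linalg.pinv(J)@e
        p=np.array(w[:3]);Rr=Rt;f=fk(q,h=h)
        print(w,q.round(2),'el',f[0].round(2),'fore',seg(f[0],f[1]),'upper',seg(np.array([0,0,h]),f[0]))
E
python3 - <<'E'
from sim import *
print('check start->here'); run([1.128,.321,-.07,1.45,.023,1.371,-.057],[(.434,-.465,.45,0),(.434,-.465,.45,-21.4),(.615,-.2,.449,0),(.675,.03,.45,0),(.583,.3485,.4495,0)],.26)
q=ctrl.get_state()["joint_positions"]
for h in(.24,.28): print(h); run(q,[(.595,.362,.25,0),(.595,.362,.15,0),(.595,.362,.25,0),(.49,.335,.15,0),(.505,.335,.055,0)],h)
print('half turn'); run(q,[(.583,.3485,.4495,180),(.595,.362,.25,0),(.595,.362,.15,0),(.505,.335,.06,0)],.26)
E
```

```text
check start->here
(0.434, -0.465, 0.45, 0) [ 0.92  0.33 -0.16  0.92  0.05  1.89 -0.33] el [ 0.09 -0.12  0.69] fore (np.float64(0.272), [0.27, 0.06, 0.6]) upper (np.float64(0.151), [0.05, 0.12, 0.37])
(0.434, -0.465, 0.45, -21.4) [ 0.89  0.33 -0.11  0.92  0.04  1.89 -0.69] el [ 0.09 -0.12  0.69] fore (np.float64(0.268), [0.27, 0.06, 0.6]) upper (np.float64(0.151), [0.05, 0.12, 0.37])
(0.615, -0.2, 0.449, 0) [ 0.47  0.36 -0.26  0.89  0.1   1.9  -1.23] el [ 0.14 -0.07  0.69] fore (np.float64(0.198), [0.27, 0.06, 0.6]) upper (np.float64(0.141), [0.05, 0.12, 0.38])
(0.675, 0.03, 0.45, 0) [ 0.14  0.45 -0.34  0.77  0.16  1.94 -1.61] el [ 0.2  -0.03  0.67] fore (np.float64(0.124), [0.27, 0.06, 0.6]) upper (np.float64(0.128), [0.19, 0.09, 0.48])
(0.583, 0.3485, 0.4495, 0) [-0.31  0.47 -0.44  0.76  0.21  1.94 -2.12] el [0.2  0.06 0.67] fore (np.float64(0.085), [0.27, 0.08, 0.61]) upper (np.float64(0.088), [0.19, 0.09, 0.48])
0.24
(0.595, 0.362, 0.25, 0) [-0.26  0.44 -0.43  1.21  0.17  1.54 -2.13] el [0.19 0.05 0.65] fore (np.float64(0.04), [0.29, 0.11, 0.61]) upper (np.float64(0.092), [0.19, 0
[... 1651 characters left out ...]
, 180) [-0.11  0.55 -0.91  0.76  0.47  1.98  0.91] el [0.24 0.03 0.65] fore (np.float64(0.06), [0.28, 0.07, 0.61]) upper (np.float64(0.066), [0.27, 0.06, 0.6])
(0.595, 0.362, 0.25, 0) [ 0.03  0.54 -0.92  1.21  0.42  1.58  0.86] el [ 0.24 -0.01  0.65] fore (np.float64(0.046), [0.29, 0.08, 0.61]) upper (np.float64(0.09), [0.27, 0.06, 0.6])
(0.595, 0.362, 0.15, 0) [ 0.05  0.58 -0.89  1.36  0.45  1.4   0.83] el [ 0.25 -0.01  0.64] fore (np.float64(0.033), [0.29, 0.07, 0.61]) upper (np.float64(0.085), [0.27, 0.06, 0.6])
(0.505, 0.335, 0.06, 0) [ 0.15  0.47 -0.93  1.71  0.41  1.17  0.77] el [ 0.2  -0.03  0.67] fore (np.float64(0.0), [0.29, 0.07, 0.61]) upper (np.float64(0.128), [0.19, 0.09, 0.48])
```

```bash
cat > scan.py <<'E'
from sim import *
from scipy.optimize import least_squares
Rd=fk(ctrl.get_state()["joint_positions"])[3]
h=.26
q0=ctrl.get_state()["joint_positions"]
for tilt in ('none',0),('x',-20),('x',20),('y',15):
  for p in((.595,.362,.15),(.505,.345,.055)):
    Rt=Rd if tilt[1]==0 else R.from_euler(tilt[0],tilt[1],degrees=True)*Rd
    out=[]
    for q3 in np.arange(-1.3,.9,.2):
      def fun(q):
        f=fk(q,h=h);return np.r_[f[2]-p,.3*(Rt*f[3].inv()).as_rotvec(),q[2]-q3]
      s=least_squares(fun,np.r_[q0[:2],q3,q0[3:]]); f=fk(s.x,h=h)
      out.append(f"{q3:.1f}:{seg(f[0],f[1])[0]:.3f}/{seg(np.array([0,0,h]),f[0])[0]:.3f}{'' if s.cost<1e-6 else '!'} {s.x[6]:.1f}")
    print(tilt,p,' | '.join(out))
E
python3 scan.py
```

```text
('none', 0) (0.595, 0.362, 0.15) -1.3:0.048/0.124 -2.5 | -1.1:0.043/0.103 -2.4 | -0.9:0.034/0.085 -2.3 | -0.7:0.026/0.080 -2.2 | -0.5:0.028/0.087 -2.2 | -0.3:0.041/0.092 -2.1 | -0.1:0.057/0.093 -2.1 | 0.1:0.075/0.084 -2.0 | 0.3:0.094/0.075 -1.9 | 0.5:0.114/0.065 -1.9 | 0.7:0.136/0.054 -1.8
('none', 0) (0.505, 0.345, 0.055) -1.3:0.009/0.134 -2.6 | -1.1:0.006/0.128 -2.5 | -0.9:0.000/0.119 -2.4 | -0.7:0.002/0.119 -2.3 | -0.5:0.023/0.113 -2.2 | -0.3:0.041/0.106 -2.2 | -0.1:0.058/0.099 -2.1 | 0.1:0.074/0.093 -2.1 | 0.3:0.089/0.086 -2.0 | 0.5:0.106/0.079 -1.9 | 0.7:0.124/0.068 -1.9
('x', -20) (0.595, 0.362, 0.15) -1.3:0.000/0.013 -2.6 | -1.1:0.003/0.007 -2.5 | -0.9:0.000/0.001 -2.5 | -0.7:0.001/0.002 -2.4 | -0.5:0.015/0.015 -2.4 | -0.3:0.048/0.036 -2.3 | -0.1:0.079/0.051 -2.2 | 0.1:0.107/0.055 -2.2 | 0.3:0.134/0.042 -2.1 | 0.5:0.161/0.029 -2.0 | 0.7:0.187/0.016 -2.0
('x', -20) (0.505, 0.345, 0.055) -1.3:0.000/0.054 -2.8 | -1.1:0.003/0.042 -2.7 | -0.9:0.001/0.016 -2.6 | -0.7:0.001/0.019 -2.6 | -0.5:0.037/0.048 -2.5 | -0.3:0.069/0.065 -2.4 | -0.1:0.098/0.070 -2.4 | 0.1:0.124/0.060 -2.3 | 0.3
[... 521 characters left out ...]
 -1.7 | -0.1:0.000/0.114 -1.7 | 0.1:0.004/0.110 -1.6 | 0.3:0.015/0.104 -1.6 | 0.5:0.026/0.098 -1.5 | 0.7:0.040/0.090 -1.5
('y', 15) (0.595, 0.362, 0.15) -1.3:0.036/0.083 -2.4 | -1.1:0.039/0.073 -2.3 | -0.9:0.033/0.056 -2.3 | -0.7:0.022/0.025 -2.2 | -0.5:0.009/0.006 -2.1 | -0.3:0.001/0.005 -2.0 | -0.1:0.019/0.023 -2.0 | 0.1:0.047/0.035 -1.9 | 0.3:0.075/0.044 -1.9 | 0.5:0.102/0.047 -1.8 | 0.7:0.129/0.034 -1.7
('y', 15) (0.505, 0.345, 0.055) -1.3:0.024/0.128 -2.5 | -1.1:0.030/0.119 -2.4 | -0.9:0.027/0.085 -2.3 | -0.7:0.018/0.061 -2.2 | -0.5:0.008/0.050 -2.1 | -0.3:0.008/0.060 -2.1 | -0.1:0.033/0.068 -2.0 | 0.1:0.058/0.073 -1.9 | 0.3:0.084/0.066 -1.9 | 0.5:0.110/0.053 -1.8 | 0.7:0.137/0.037 -1.7
```

```bash
cat > loop.py <<'E'
from sim import *
import itertools
def J_(q,f):
    return np.array([(lambda g:np.r_[g[2]-f[2],(g[3]*f[3].inv()).as_rotvec()])(fk(q+1e-5*np.eye(7)[k]))/1e-5 for k in range(7)]).T
lo=np.array([-2.86,-.3,-1.38,.06,-1.56,.09,-2.69]);hi=np.array([2.86,2.09,1.24,2.45,4.7,2.05,2.69])
def go(q,tw,n=10):
    """tw: world [dx dy dz, rotvec deg]"""
    f=fk(q);p0,R0=f[2],f[3];cl=9;mg=9
    for i in range(1,n+1):
        for _ in range(2):
            f=fk(q);e=np.r_[p0+np.array(tw[:3])*i/n-f[2],(R.from_rotvec(np.radians(tw[3:])*i/n)*R0*f[3].inv()).as_rotvec()]
            q=q+np.linalg.pinv(J_(q,f))@e
        mg=min(mg,(q-lo).min(),(hi-q).min())
    f=fk(q);cl=min(seg(f[0],f[1])[0],seg(np.array([0,0,.26]),f[0])[0])
    return q,cl,mg
E
cat > s2.py <<'E'
from loop import *
q0=ctrl.get_state()["joint_positions"]
amp=[.12,.12,.15,35,35,35]; res=[]
for i,j in itertools.permutations(range(6),2):
  for si in(1,-1):
    for sj in(1,-1):
      a=np.zeros(6);b=np.zeros(6);a[i]=si*amp[i];b[j]=sj*amp[j]
      q=q0.copy();c=9;m=9
      try:
        for t in(a,b,-a,-b):
          q,cc,mm=go(q,t,6);c=min(c,cc);m=min(m,mm)
      except Exception: continue
      if m>0.02: res.append((q[2]-q0[2],i,j,si,sj,c,m))
res.sort(reverse=True)
for r in res[:14]:print(np.round(r,3))
E
python3 s2.py
```

```text
[ 0.346  4.     5.    -1.     1.     0.109  0.155]
[ 0.165  4.     1.    -1.    -1.     0.09   0.089]
[ 0.138  0.     3.    -1.     1.     0.089  0.102]
[ 0.056  4.     0.    -1.    -1.     0.088  0.09 ]
[ 0.035  0.     1.    -1.    -1.     0.088  0.099]
[ 0.029  4.     2.    -1.    -1.     0.083  0.099]
[ 0.025  0.     5.    -1.     1.     0.084  0.093]
[ 0.01   1.     5.    -1.     1.     0.083  0.092]
[ 0.01   0.     2.    -1.    -1.     0.082  0.098]
[ 0.     2.     1.    -1.    -1.     0.081  0.097]
[-2.0e-03  2.0e+00  5.0e+00 -1.0e+00  1.0e+00  7.7e-02  9.2e-02]
[-3.0e-03  5.0e+00  2.0e+00  1.0e+00 -1.0e+00  7.7e-02  9.2e-02]
[-0.003  1.     3.    -1.     1.     0.087  0.097]
[-0.005  2.     4.    -1.    -1.     0.081  0.097]
```

```bash
cat > s3.py <<'E'
from loop import *
q0=ctrl.get_state()["joint_positions"]; R0=R.from_rotvec(ctrl.get_state()["tool_rot"]).as_matrix(); res=[]
for ax in(0,1):
 for a in(-40,-30,-20,20,30,40):
  for b in(-90,-60,-40,-20,20,40,60,90,120):
   for dx in (0,-.06):
    t=np.zeros(6);t[3:]=R0[:,ax]*a;t[0]=dx; y=np.r_[0,0,0,0,0,b]; u=np.zeros(6);u[3:]=R.from_euler('z',b,degrees=True).apply(-t[3:]);u[0]=-dx
    q=q0.copy();c=9;m=9;bad=0
    for w in(t,y,u,-y):
      q,cc,mm=go(q,w,8);c=min(c,cc);m=min(m,mm)
      if m<.03 or c<.06: bad=1;break
    if not bad: res.append((q[2]-q0[2],ax,a,b,dx,c,m))
res.sort(reverse=True)
for r in res[:14]:print(np.round(r,3).tolist())
E
python3 s3.py
```

```text
[0.87, 1.0, 40.0, 90.0, 0.0, 0.072, 0.089]
[0.77, 1.0, 30.0, 120.0, -0.06, 0.075, 0.101]
[0.645, 1.0, 30.0, 90.0, -0.06, 0.08, 0.104]
[0.628, 1.0, 40.0, 60.0, 0.0, 0.08, 0.089]
[0.583, 1.0, 30.0, 120.0, 0.0, 0.066, 0.1]
[0.485, 1.0, 30.0, 90.0, 0.0, 0.085, 0.105]
[0.461, 1.0, 30.0, 60.0, -0.06, 0.086, 0.105]
[0.426, 1.0, 40.0, 40.0, 0.0, 0.087, 0.088]
[0.412, 1.0, 20.0, 120.0, -0.06, 0.087, 0.103]
[0.346, 1.0, 20.0, 90.0, -0.06, 0.089, 0.102]
[0.344, 1.0, 30.0, 60.0, 0.0, 0.089, 0.103]
[0.312, 1.0, 30.0, 40.0, -0.06, 0.09, 0.103]
[0.275, 1.0, 20.0, 120.0, 0.0, 0.07, 0.098]
[0.243, 1.0, 20.0, 60.0, -0.06, 0.088, 0.1]
```

```bash
python3 - <<'E'
from loop import *
f=np.load('top.npz'); v,u=np.mgrid[:420,:560]; d=f['d']
P=(np.stack([u,v,u*0+1],-1).reshape(-1,3)@np.linalg.inv(f['K']).T*d.reshape(-1,1)-f['t'])@f['R']
P=P[(d.ravel()>0)&(P[:,2]>.3)&(P[:,1]>.2)]
for x in np.arange(.1,1.1,.1):
  q=P[abs(P[:,0]-x)<.02]
  if len(q): print(round(x,1),'ymin',q[:,1].min().round(3),'z at ymin',q[q[:,1].argmin(),2].round(3),'z range',q[:,2].min().round(2),q[:,2].max().round(2))
s=ctrl.get_state();q0=s["joint_positions"]
w=q0
for t in [[0,0,0,0,0,0]]:
  print([a.round(3) for a in fk(w)[:3]])
im=grab('side');t=grab('top');o=np.hstack([cv2.resize(t,(400,300)),cv2.resize(im,(400,300))]);cv2.imwrite('pics/n.png',o)
E
```

```text
0.3 ymin 0.493 z at ymin 0.565 z range 0.55 0.57
0.4 ymin 0.477 z at ymin 0.68 z range 0.56 0.72
0.5 ymin 0.451 z at ymin 0.673 z range 0.65 0.72
0.6 ymin 0.424 z at ymin 0.679 z range 0.65 0.72
0.7 ymin 0.397 z at ymin 0.659 z range 0.65 0.72
[array([0.194, 0.072, 0.668]), array([0.568, 0.37 , 0.859]), array([0.567, 0.371, 0.453])]
```

View pics/n.png

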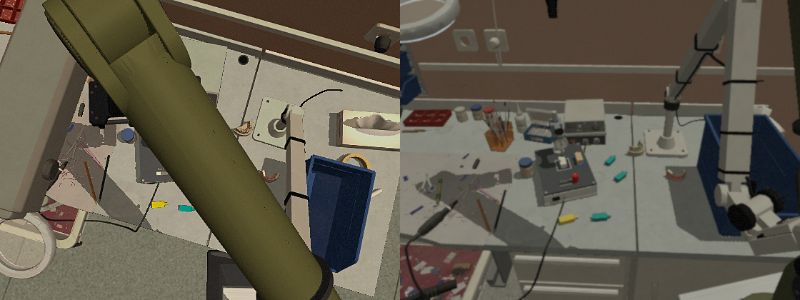

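```bash
python3 - <<'E'
from loop import *
s=ctrl.get_state();q0=s["joint_positions"];el,wr=fk(q0)[:2]
f=np.load('top.npz'); v,u=np.mgrid[:420,:560]; d=f['d']
P=(np.stack([u,v,u*0+1],-1).reshape(-1,3)@np.linalg.inv(f['K']).T*d.reshape(-1,1)-f['t'])@f['R']
im=f['im'].astype(int).reshape(-1,3); m=(d.ravel()>0)&(P[:,2]>.62)&(P[:,0]>.1)&(im[:,1]-im[:,0]>25)
P=P[m]; ax=(wr-el)/np.linalg.norm(wr-el); s_=(P-el)@ax
for a in np.arange(0,.6,.05):
  q=P[abs(s_-a)<.01]
  if len(q)>20:
    r=q-el-np.outer((q-el)@ax,ax); side=np.cross([0,0,1],ax);side/=np.linalg.norm(side);up=np.cross(ax,side)
    print(round(a,2),len(q),'side',(r@side).min().round(3),(r@side).max().round(3),'up max',(r@up).max().round(3))
q=q0.copy();c=[]
R0=R.from_rotvec(s["tool_rot"]).as_matrix();t=np.r_[0,0,0,R0[:,1]*40]
for w in([0,-.05,0,0,0,0],t,[0,0,0,0,0,60],np.r_[0,0,0,R.from_euler('z',60,degrees=True).apply(-t[3:])],[0,0,0,0,0,-60],[.012,.064,-.2,0,0,0],[0,0,-.1,0,0,0],[0,0,.06,0,0,0],[-.09,-.02,0,0,0,0],[0,0,-.15,0,0,0]):
  q,cl,mg=go(q,np.array(w,float),8);F=fk(q);print(q.round(2),F[0].round(2),F[1].round(2),cl,seg(F[0],F[1]),round(mg,2))
E
```

```text
0.15 500 side -0.065 -0.015 up max 0.04
0.2 1746 side -0.065 0.014 up max 0.04
0.25 1954 side -0.065 0.014 up max 0.04
0.3 2179 side -0.065 0.014 up max 0.04
0.35 2406 side -0.065 0.014 up max 0.04
0.4 2724 side -0.065 0.226 up max 0.04
0.45 3668 side -0.066 0.198 up max 0.041
0.5 4313 side -0.069 0.148 up max 0.043
0.55 400 side -0.006 0.115 up max 0.032
[-0.26  0.39 -0.43  0.85  0.17  1.92 -2.09] [0.17 0.04 0.68] [0.57 0.32 0.86] 0.108 (np.float64(0.108), [0.27, 0.08, 0.61]) 0.1
[-0.22 -0.21 -0.44  1.65  0.32  1.11 -2.23] [-0.09 -0.02  0.71] [0.31 0.3  0.76] 0.142 (np.float64(0.189), [0.28, 0.11, 0.61]) 0.09
[-0.42 -0.11  0.23  1.58 -0.55  1.26 -0.57] [-0.05 -0.02  0.71] [0.46 0.08 0.76] 0.137 (np.float64(0.137), [0.28, 0.07, 0.61]) 0.03
[-0.58  0.37  0.11  0.85 -0.04  1.91 -0.93] [0.14 0.09 0.69] [0.57 0.32 0.86] 0.093 (np.float64(0.126), [0.28, 0.11, 0.61]) 0.14
[-0.66  0.38  0.25  0.85 -0.1   1.92 -1.94] [0.13 0.1  0.68] [0.57 0.32 0.86] 0.089 (np.float64(0.13), [0.28, 0.11, 0.61]) 0.13
[-0.74  0.41  0.23  1.2  -0.09  1.53 -2.01] [0.14 0.12 0.68] [0.58 0.38 0.66] 0.082 (np.float64(0.107), [0.28, 0.11, 0.61]) 0.19
[-0.74  0.44  0.22  1.36 -0.1   1.35 -2.01] [0.14 0.13 0.67] [0.58 0.38 0.56] 0.078 (np.float64(0.096), [0.28, 0.11, 0.61]) 0.54
[-0.74  0.42  0.23  1.27 -0.09  1.46 -2.01] [0.14 0.13 0.68] [0.58 0.38 0.62] 0.081 (np.float64(0.102), [0.28, 0.11, 0.61]) 0.59
[-0.81  0.23  0.21  1.51 -0.05  1.4  -2.09] [0.07 0.08 0.71] [0.49 0.36 0.62] 0.103 (np.float64(0.11), [0.28, 0.11, 0.61]) 0.53
[-0.81  0.33  0.21  1.7  -0.07  1.12 -2.07] [0.1  0.11 0.69] [0.49 0.36 0.47] 0.09 (np.float64(0.091), [0.26, 0.11, 0.58]) 0.54
```

```bash
python3 -m handwheel '[[0,0,0.05,0,0,0,0],[0,0,0,0,0,9,0],[0,0,0,0,0,9,0],[0,0,0,0,0,9,0],[0,0,0,0,0,9,0],[0,0,0,0,0,0,0]]'
python3 -c "
from h import *
s=ctrl.get_state();print(s['joint_positions'].round(3),s['joint_torque'].round(1));print(R.from_rotvec(s['tool_rot']).as_matrix().round(3))"
```

```text
time: 4.72
position: [0.5855, 0.2918, 0.4478]
tool_rot: [-2.968, -0.122, -0.961]
ft_force: [0.8, -0.2, 0.3]
grip_width: 0.009
grip_force: 0.0
[-0.188 -0.141 -0.465  1.574  0.294  1.174 -2.196] [ -0.5 -25.9   1.1 -32.5   1.6  -2.7  -0.2]
[[ 0.807  0.08   0.585]
 [ 0.068 -0.997  0.043]
 [ 0.586  0.005 -0.81 ]]
```

As predicted. Next is the world yaw of +60°, in 8 rows of 7.5°.

```bash
python3 -m handwheel '[[0,0,0,0,4.4,0,-6.1],[0,0,0,0,4.4,0,-6.1],[0,0,0,0,4.4,0,-6.1],[0,0,0,0,4.4,0,-6.1],[0,0,0,0,4.4,0,-6.1],[0,0,0,0,4.4,0,-6.1],[0,0,0,0,4.4,0,-6.1],[0,0,0,0,4.4,0,-6.1],[0,0,0,0,0,0,0]]'
python3 -c "
from h import *
s=ctrl.get_state();print(s['joint_positions'].round(3),s['joint_torque'].round(1));print(R.from_rotvec(s['tool_rot']).as_matrix().round(3))"
```

```text
time: 5.85
position: [0.5925, 0.2915, 0.4507]
tool_rot: [-2.295, -1.449, -0.744]
ft_force: [-0.0, -0.8, -0.4]
grip_width: 0.004
grip_force: 0.0
[-0.231 -0.032  0.019  1.48  -0.498  1.31  -0.62 ] [  0.  -31.4   0.3 -34.1  -2.6  -1.6   0.5]
[[ 0.348  0.903  0.254]
 [ 0.732 -0.431  0.527]
 [ 0.585  0.003 -0.811]]
```

```bash
python3 - <<'E'
from loop import *
s=ctrl.get_state();q0=s["joint_positions"]
for ex in(0,30,45):
  for dx in(0,-.06):
    q=q0.copy();ya=60+ex
    a=R.from_rotvec(s["tool_rot"]).as_matrix()[:,1]
    print(ex,dx)
    for w in([dx,0,0,0,0,0],[0,0,0,0,0,ex],np.r_[-dx,0,0,R.from_euler('z',ex,degrees=True).apply(-a*36)],[0,0,0,0,0,-ya]):
      q,cl,mg=go(q,np.array(w,float),8);print(q.round(2),cl,round(mg,2))
E
```

```text
0 0
[-0.23 -0.03  0.02  1.48 -0.5   1.31 -0.62] 0.131 0.27
[-0.23 -0.03  0.02  1.48 -0.5   1.31 -0.62] 0.131 0.27
[-0.46  0.42 -0.07  0.79  0.04  1.93 -0.96] 0.096 0.12
[-0.54  0.43  0.07  0.79 -0.03  1.93 -1.97] 0.091 0.12
0 -0.06
[-0.24 -0.16  0.    1.6  -0.49  1.31 -0.65] 0.139 0.14
[-0.24 -0.16  0.    1.6  -0.49  1.31 -0.65] 0.139 0.14
[-0.43  0.42 -0.12  0.79  0.06  1.93 -0.97] 0.097 0.12
[-0.51  0.42  0.02  0.79 -0.01  1.93 -1.98] 0.092 0.12
30 0
[-0.23 -0.03  0.02  1.48 -0.5   1.31 -0.62] 0.131 0.27
[-0.16  0.23  0.04  1.2  -0.64  1.66 -0.12] 0.119 0.3
[-0.51  0.42  0.03  0.8  -0.01  1.92 -0.41] 0.093 0.13
[-0.63  0.43  0.25  0.79 -0.11  1.93 -1.94] 0.085 0.12
30 -0.06
[-0.24 -0.16  0.    1.6  -0.49  1.31 -0.65] 0.139 0.14
[-0.22  0.09  0.08  1.35 -0.63  1.63 -0.12] 0.125 0.17
[-0.51  0.42  0.02  0.8  -0.01  1.92 -0.41] 0.093 0.13
[-0.63  0.43  0.24  0.79 -0.1   1.93 -1.94] 0.085 0.12
45 0
[-0.23 -0.03  0.02  1.48 -0.5   1.31 -0.62] 0.131 0.27
[-0.15  0.38  0.01  1.01 -0.64  1.84  0.06] 0.099 0.21
[-0.53  0.42  0.06  0.8  -0.02  1.92 -0.14] 0.092 0.13
[-0.66  0.44  0.31  0.79 -0.14  1.94 -1.92] 0.083 0.11
45 -0.06
[-0.24 -0.16  0.    1.6  -0.49  1.31 -0.65] 0.139 0.14
[-0.21  0.23  0.07  1.19 -0.65  1.8   0.08] 0.117 0.18
[-0.53  0.42  0.06  0.8  -0.02  1.92 -0.14] 0.092 0.13
[-0.67  0.44  0.32  0.79 -0.14  1.94 -1.92] 0.082 0.11
```

```bash
python3 -m handwheel '[[0,0,0,0,4.4,0,-6.1],[0,0,0,0,4.4,0,-6.1],[0,0,0,0,4.4,0,-6.1],[0,0,0,0,4.4,0,-6.1],[0,0,0,0,0,-9,0],[0,0,0,0,0,-9,0],[0,0,0,0,0,-9,0],[0,0,0,0,0,-9,0],[0,0,0,0,0,0,0]]'
python3 -m handwheel '[[0,0,0,0,0,0,10],[0,0,0,0,0,0,10],[0,0,0,0,0,0,10],[0,0,0,0,0,0,10],[0,0,0,0,0,0,10],[0,0,0,0,0,0,10],[0,0,0,0,0,0,10],[0,0,0,0,0,0,10],[0,0,0,0,0,0,10],[0,0,0,0,0,0,0]]'
python3 -c "
from h import *
s=ctrl.get_state();print(s['joint_positions'].round(3),s['joint_torque'].round(1));print(R.from_rotvec(s['tool_rot']).as_matrix().round(4))"
```

```text
time: 6.98
position: [0.5876, 0.3008, 0.4502]
tool_rot: [2.113, 2.32, 0.002]
ft_force: [1.1, 0.7, -0.6]
grip_width: 0.005
grip_force: 0.0
time: 8.22
position: [0.5894, 0.294, 0.4515]
tool_rot: [3.136, 0.134, 0.008]
ft_force: [1.7, -0.0, -0.6]
grip_width: 0.003
grip_force: 0.0
[-0.652  0.382  0.25   0.855 -0.094  1.91  -1.936] [ -0.2 -50.3   2.7 -30.   -0.   -0.1  -0.6]
[[ 0.9963  0.0854  0.0054]
 [ 0.0854 -0.9963 -0.0021]
 [ 0.0052  0.0025 -1.    ]]
```

```bash
python3 -m handwheel '[[0,0,0,0.052,0,0,0],[0,0,0,0.052,0,0,0],[0,0,0,0.052,0,0,0],[0,0,0,0.052,0,0,0],[0,0,0,0.05,0,0,0],[0,0,0,0,0,0,0]]'
python3 -c "
from h import *
s=ctrl.get_state();print(s['joint_positions'].round(3),s['joint_torque'].round(1));print(R.from_rotvec(s['tool_rot']).as_matrix().round(4))"
```

```text
time: 8.98
position: [0.5871, 0.2928, 0.1885]
tool_rot: [3.132, 0.139, -0.006]
ft_force: [-0.4, -0.1, 0.0]
grip_width: 0.003
grip_force: 0.0
[-0.68   0.338  0.226  1.433 -0.071  1.386 -1.935] [  0.2 -48.4   2.8 -30.1   0.   -0.4   0. ]
[[ 0.9961  0.0883 -0.0035]
 [ 0.0883 -0.9961 -0.0069]
 [-0.0041  0.0066 -1.    ]]
```

```bash
python3 -m handwheel '[[0,0.005,-0.023,-0.004,0,0,0],[0,0.005,-0.023,0,0,0,0],[0,0.004,-0.023,0,0,0,0],[0,0,0,0,0,0,0],[0,0,0,0,0,0,0]]'
python3 - <<'E'
from h import *
s=ctrl.get_state();print(s['joint_positions'].round(3),s['joint_torque'].round(1))
grab('wrist');im=grab('side')
o=np.hstack([cv2.resize(im[140:260,180:280],(400,480),interpolation=2),cv2.resize(np.load('wrist.npz')['im'],(400,480))]);cv2.imwrite('pics/p.png',o)
E
```

```text
time: 9.6
position: [0.5986, 0.3637, 0.1984]
tool_rot: [3.136, 0.136, 0.009]
ft_force: [0.8, -0.2, 0.3]
grip_width: 0.005
grip_force: 0.0
[-0.733  0.422  0.206  1.301 -0.079  1.424 -2.017] [ -1.1 -53.7   2.2 -31.9  -0.1  -0.1   0. ]
```

View pics/p.png

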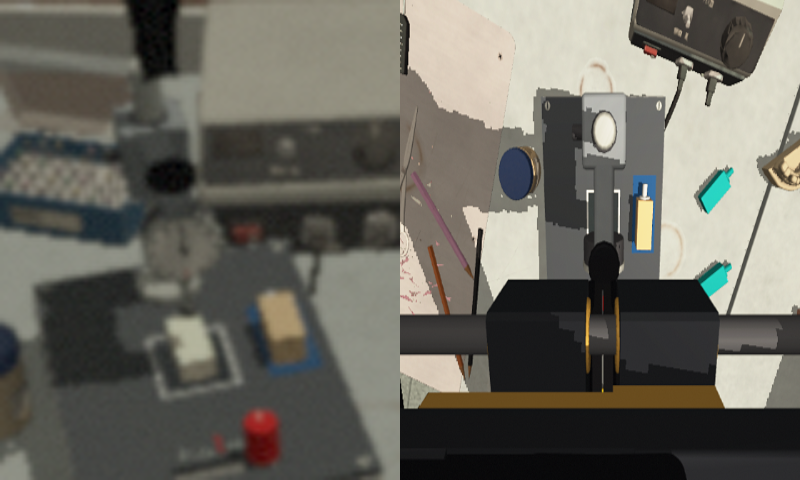

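```bash
cat > avg.py <<'E'
from h import *
P=[];F=[];im=[]
for i in range(6):
    s=ctrl.get_state();P.append(s['position']);F.append(s['ft_force']);grab('side') if i<5 else 0
print(s['time'],np.mean(P,0).round(4),np.std(P,0).round(4),np.mean(F,0).round(2),np.std(F,0).round(2))
E
python3 avg.py
python3 - <<'E'
from h import *
f=np.load('wrist.npz'); # pad visible near (603/…): full-res
for u,v in((282,222),(282,225),(282,228),(282,180),(283,115)): print(u,v,f['d'][v,u],pt('wrist',u,v).round(4))
E
```

```text
9.95 [0.5979 0.3637 0.1971] [0.0003 0.0004 0.0004] [ 0.14 -0.01  0.01] [0.45 0.45 0.21]
282 222 0.22997984 [0.6034 0.3648 0.176 ]
282 225 0.23188587 [0.6013 0.3646 0.1755]
282 228 0.23110254 [0.5994 0.3645 0.1756]
282 180 0.23529021 [0.6279 0.3669 0.1654]
283 115 0.19060023 [0.6672 0.3698 0.2003]
```

```bash
python3 -m handwheel '[[0,-0.001,0,0.012,0,0,0],[0,0,0,0.009,0,0,0],[0,0,0,0.009,0,0,0],[0,0,0,0.009,0,0,0],[0,0,0,0,0,0,0],[0,0,0,0,0,0,0]]'; python3 avg.py
```

```text
time: 10.7
position: [0.5968, 0.3647, 0.1578]
tool_rot: [3.135, 0.138, 0.006]
ft_force: [-0.2, -0.1, -0.2]
grip_width: 0.003
grip_force: 0.0
10.95 [0.5968 0.3648 0.158 ] [0.0001 0.     0.0001] [ 0.14  0.02 -0.23] [0.51 0.29 0.62]
```

```bash
python3 - <<'E'
from h import *
grab('wrist')
for u,v in((282,222),(282,228),(283,115)): print(pt('wrist',u,v).round(4))
E
python3 -m handwheel '[[0,0,0,0.003,0,0,0]]'; python3 -m handwheel '[[0,0,0,0.002,0,0,0]]';python3 -m handwheel '[[0,0,0,0,0,0,0]]'; python3 avg.py
```

```text
[0.61   0.3666 0.1657]
[0.6089 0.3665 0.1735]
[0.6651 0.371  0.2   ]
time: 11.12
position: [0.5968, 0.3648, 0.1548]
tool_rot: [3.136, 0.138, 0.007]
ft_force: [-0.9, -0.3, -0.6]
grip_width: 0.005
grip_force: 0.0
time: 11.25
position: [0.5964, 0.3646, 0.1522]
tool_rot: [3.135, 0.138, 0.005]
ft_force: [0.3, 0.6, 0.2]
grip_width: 0.003
grip_force: 0.0
time: 11.38
position: [0.5964, 0.3645, 0.1521]
tool_rot: [3.135, 0.138, 0.005]
ft_force: [-0.1, 0.6, -0.3]
grip_width: 0.007
grip_force: 0.0
11.625 [0.5965 0.3646 0.1524] [0.0001 0.0001 0.0002] [-0.33  0.07  0.09] [0.27 0.45 0.32]
```

```bash
python3 - <<'E'
from h import *
w=grab('wrist');im=grab('side')
o=np.hstack([cv2.resize(im[140:230,190:265],(400,480),interpolation=2),cv2.resize(w[130:300,210:350],(395,480),interpolation=2)]);cv2.imwrite('pics/p2.png',o)
s=ctrl.get_state();p=s['position'];print(proj('side',p),proj('wrist',p))
for v in range(180,300,8):print(v,pt('wrist',282,v).round(3))
E
```

```text
[221.76946004 191.4912175 ] [283.23273707 240.93966335]
180 [0.633 0.369 0.166]
188 [0.629 0.368 0.166]
196 [0.625 0.368 0.166]
204 [0.621 0.368 0.166]
212 [0.617 0.367 0.167]
220 [0.612 0.367 0.166]
228 [0.608 0.366 0.166]
236 [0.607 0.366 0.177]
244 [0.603 0.366 0.176]
252 [0.606 0.366 0.195]
260 [0.606 0.366 0.204]
268 [0.605 0.366 0.212]
276 [0.629 0.368 0.273]
284 [0.628 0.368 0.275]
292 [0.627 0.368 0.277]
```

View pics/p2.png

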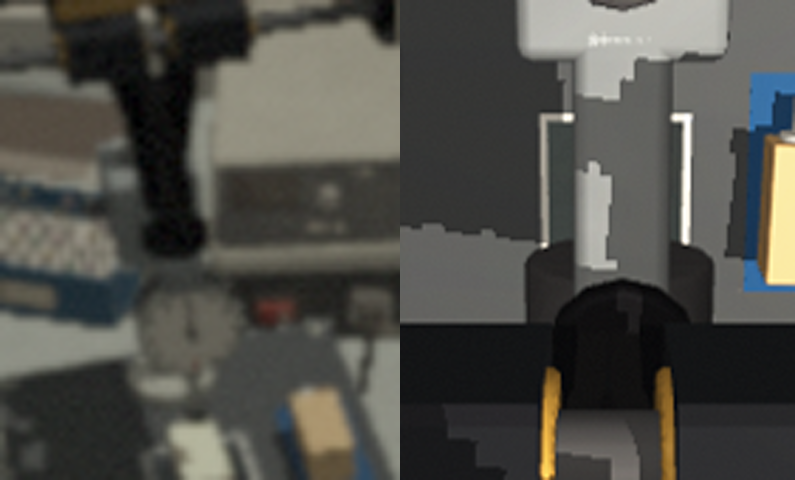

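```bash
python3 - <<'E'
from h import *
for v in range(160,196,3):print(v,pt('side',222,v,0).round(3),pt('side',219,v,0).round(3),np.load('side.npz')['im'][v,222])
s=ctrl.get_state();print(s['joint_torque'].round(1),s['torque'].round(2),s['qd'].round(3))
grab('top')
for u,v in((224,193),(222,191)): print(pt('top',u,v))
E
```

```text
160 [0.584 0.358 0.235] [0.587 0.363 0.234] [5 5 9]
163 [0.586 0.358 0.227] [0.587 0.364 0.227] [ 8  6 10]
166 [0.585 0.359 0.221] [0.588 0.365 0.22 ] [ 9 12 14]
169 [0.585 0.36  0.214] [0.584 0.366 0.215] [18 17 17]
172 [0.587 0.36  0.206] [0.586 0.366 0.207] [11 12 13]
175 [0.587 0.361 0.199] [0.588 0.367 0.199] [16 14 13]
178 [0.584 0.362 0.194] [0.583 0.368 0.195] [ 6 11 11]
181 [0.6   0.362 0.177] [0.601 0.368 0.176] [8 5 8]
184 [0.59  0.363 0.175] [0.59  0.369 0.176] [12 13 14]
187 [0.582 0.364 0.174] [0.583 0.37  0.173] [15 18 15]
190 [0.581 0.364 0.167] [0.59  0.37  0.162] [61 63 61]
193 [0.579 0.365 0.16 ] [0.592 0.371 0.152] [52 55 55]
[ -0.  -54.5   3.1 -31.1   0.   -0.1  -0. ] [ 0.06  0.09 -0.01] [ 0.001 -0.001  0.    -0.     0.001  0.001  0.001]
[0.5147776  0.31643506 0.62187389]
[0.51696856 0.31877022 0.62218761]
```

The wrist and side depth agree that the real fingertips are at about z 0.19 and the pad top is still at 0.176. So the tip sits about 37 mm above the reported TCP, and nothing has been pressed yet. I'll lower in small steps and watch the force.

```bash
for i in 1; do python3 -m handwheel '[[0,0,0,0.004,0,0,0]]'|grep -E 'posi|ft'; python3 -m handwheel '[[0,0,0,0.004,0,0,0]]'|grep -E 'posi|ft';python3 -m handwheel '[[0,0,0,0.004,0,0,0]]'|grep -E 'posi|ft';python3 -m handwheel '[[0,0,0,0.004,0,0,0]]'|grep -E 'posi|ft'; done
python3 avg.py; python3 - <<'E'
from h import *
grab('wrist')
for v in range(180,260,8):print(v,pt('wrist',282,v,0).round(3))
for v in range(172,196,2):print(v,pt('side',222,v,0).round(3))
E
```

```text
position: [0.5969, 0.3648, 0.1488]
ft_force: [0.2, 0.7, -0.4]
position: [0.5965, 0.3646, 0.1441]
ft_force: [0.3, -0.2, -0.2]
position: [0.5965, 0.3645, 0.14]
ft_force: [-0.2, -0.4, 0.3]
position: [0.5965, 0.3646, 0.1367]
ft_force: [-1.6, -1.2, 4.2]
12.525 [0.5966 0.3646 0.1363] [0.0001 0.     0.0002] [-0.28 -0.17  1.03] [0.68 0.68 1.63]
180 [0.635 0.369 0.162]
188 [0.632 0.368 0.163]
196 [0.628 0.368 0.163]
204 [0.624 0.368 0.161]
212 [0.62  0.367 0.163]
220 [0.616 0.367 0.163]
228 [0.612 0.367 0.163]
236 [0.608 0.366 0.163]
244 [0.608 0.366 0.174]
252 [0.606 0.366 0.18 ]
172 [0.584 0.36  0.207]
174 [0.586 0.361 0.202]
176 [0.587 0.361 0.196]
178 [0.585 0.362 0.193]
180 [0.584 0.362 0.189]
182 [0.584 0.362 0.184]
184 [0.587 0.363 0.177]
186 [0.585 0.363 0.174]
188 [0.581 0.364 0.172]
190 [0.586 0.364 0.163]
192 [0.581 0.365 0.162]
194 [0.581 0.365 0.157]
```

```bash
g(){ grep -E 'posi|ft'; }; python3 -m handwheel '[[0,0,0,0.004,0,0,0],[0,0,0,0.004,0,0,0],[0,0,0,0.003,0,0,0]]'|g; python3 -m handwheel '[[0,0,0,0.003,0,0,0]]'|g;python3 -m handwheel '[[0,0,0,0.002,0,0,0]]'|g;python3 -m handwheel '[[0,0,0,0.002,0,0,0]]'|g;python3 -m handwheel '[[0,0,0,0.002,0,0,0]]'|g;
python3 avg.py; python3 - <<'E'
from h import *
grab('wrist')
print([pt('wrist',282,v,0).round(4)[2] for v in range(170,236,8)])
E
```

```text
position: [0.5968, 0.3647, 0.1255]
ft_force: [-1.0, -0.5, 4.0]
position: [0.5968, 0.3647, 0.1225]
ft_force: [-1.0, 0.5, 3.2]
position: [0.5968, 0.3646, 0.1203]
ft_force: [-0.5, 0.9, 3.4]
position: [0.5968, 0.3647, 0.1187]
ft_force: [-1.7, -0.3, 5.2]
position: [0.5968, 0.3647, 0.1171]
ft_force: [-1.4, -0.8, 6.4]
13.7 [0.5968 0.3647 0.1169] [0.     0.     0.0001] [-1.3  -0.32  5.39] [0.45 0.7  0.56]
[np.float64(0.1435), np.float64(0.1429), np.float64(0.143), np.float64(0.1433), np.float64(0.1429), np.float64(0.1432), np.float64(0.143), np.float64(0.1446), np.float64(0.1426)]
```

```bash
g(){ grep -E 'posi|ft'; }; python3 -m handwheel '[[0,0,0,0.0015,0,0,0]]'|g;python3 -m handwheel '[[0,0,0,0.001,0,0,0]]'|g;python3 -m handwheel '[[0,0,0,0,0,0,0],[0,0,0,0,0,0,0]]'|g
python3 - <<'E'
from h import *
grab('wrist')
print(np.median([pt('wrist',282,v,0)[2] for v in range(170,236,4)]))
E
```

```text
position: [0.5968, 0.3647, 0.1157]
ft_force: [-1.7, -1.0, 6.4]
position: [0.5968, 0.3647, 0.1147]
ft_force: [-2.6, -1.1, 7.7]
position: [0.5968, 0.3647, 0.1146]
ft_force: [-1.8, -0.4, 5.5]
0.1409679766708534
```

```bash
python3 -m handwheel '[[0,0,0,-0.004,0,0,0],[0,0,0,-0.012,0,0,0],[0,0,0,-0.02,0,0,0],[0,0,0,0,0,0,0]]'
python3 - <<'E'
from loop import *
grab('wrist')
for v in range(170,300,10): print(v,pt('wrist',282,v,0).round(3))
q=ctrl.get_state()["joint_positions"]
for w in([-.089,-.03,0,0,0,0],[0,0,-.09,0,0,0],[0,0,-.045,0,0,0],[0,.02,0,0,0,0]):
  q,cl,mg=go(q,np.array(w,float),8);F=fk(q);print(q.round(2),F[0].round(2),F[1].round(2),cl,seg(F[0],F[1]),round(mg,2))
E
```

```text
time: 14.8
position: [0.5982, 0.3655, 0.1532]
tool_rot: [3.138, 0.138, 0.013]
ft_force: [-0.6, -0.3, -0.3]
grip_width: 0.004
grip_force: 0.0
170 [0.637 0.37  0.141]
180 [0.631 0.369 0.142]
190 [0.625 0.369 0.142]
200 [0.619 0.368 0.141]
210 [0.613 0.368 0.14 ]
220 [0.609 0.367 0.147]
230 [0.604 0.367 0.15 ]
240 [0.598 0.366 0.152]
250 [0.608 0.367 0.195]
260 [0.607 0.367 0.207]
270 [0.607 0.367 0.216]
280 [0.63  0.369 0.276]
290 [0.628 0.369 0.278]
[-0.79  0.25  0.19  1.62 -0.04  1.28 -2.08] [0.08 0.08 0.7 ] [0.49 0.35 0.56] 0.096 (np.float64(0.096), [0.27, 0.11, 0.6]) 0.55
[-0.79  0.32  0.19  1.71 -0.06  1.11 -2.06] [0.1  0.1  0.69] [0.49 0.35 0.47] 0.087 (np.float64(0.087), [0.26, 0.11, 0.58]) 0.55
[-0.78  0.37  0.19  1.75 -0.07  1.03 -2.06] [0.12 0.12 0.69] [0.49 0.35 0.42] 0.085 (np.float64(0.085), [0.25, 0.12, 0.57]) 0.63
[-0.8   0.39  0.18  1.72 -0.07  1.04 -2.08] [0.12 0.13 0.68] [0.49 0.37 0.42] 0.082 (np.float64(0.094), [0.25, 0.12, 0.57]) 0.61
```

```bash
python3 -m handwheel '[[0.05,-0.046,0.011,0,0,0,0],[0.05,-0.046,0.011,0,0,0,0],[0.05,0,0,0.03,0,0,0],[0.05,0,0,0.03,0,0,0],[0.05,0,0,0,0,0,0],[0.05,0,0,0,0,0,0],[0.05,0,0,0,0,0,0]]'; python3 avg.py
python3 - <<'E'
from h import *
s=ctrl.get_state();Rt=R.from_rotvec(s['tool_rot']).as_matrix();print(s['joint_positions'].round(2))
f=np.load('side.npz');v,u=np.mgrid[:420,:560];d=f['d']
P=(np.stack([u,v,u*0+1],-1).reshape(-1,3)@np.linalg.inv(f['K']).T*d.reshape(-1,1)-f['t'])@f['R']
im=f['im'].reshape(-1,3).astype(int)
rel=(P-s['position'])@Rt
m=(d.ravel()>0)&(abs(rel[:,0])<.025)&(abs(rel[:,1])<.07)&(P[:,2]>.08)&(P[:,2]<.2)
for y in np.arange(-.06,.061,.01):
  q=P[m&(abs(rel[:,1]-y)<.005)]
  if len(q): print(round(y,2),'zmin',q[:,2].min().round(3),len(q))
k=(im[:,2]>120)&(im[:,1]<60)&(P[:,2]>.05)&(abs(P[:,0]-.507)<.03)&(abs(P[:,1]-.334)<.03)
print('knob red',P[k].mean(0),P[k].min(0),P[k].max(0),k.sum())
cv2.imwrite('pics/k.png',cv2.resize(f['im'][120:290,170:310],None,fx=3.5,fy=3.5,interpolation=2))
E
```

```text
time: 15.72
position: [0.5081, 0.3351, 0.0913]
tool_rot: [3.137, 0.138, 0.009]
ft_force: [-0.1, -0.4, -0.7]
grip_width: 0.568
grip_force: 0.0
15.975 [0.5077 0.3349 0.0908] [0.0003 0.0001 0.0004] [0.27 0.02 0.15] [0.34 0.2  0.59]
[-0.79  0.29  0.19  1.69 -0.05  1.16 -2.07]
-0.04 zmin 0.159 20
-0.03 zmin 0.13 112
-0.02 zmin 0.13 4
0.02 zmin 0.142 6
0.03 zmin 0.127 174
0.04 zmin 0.163 20<stdin>:12: RuntimeWarning: Mean of empty slice.
  ret = um.true_divide(
Traceback (most recent call last):
ValueError: zero-size array to reduction operation minimum which has no identity
```

```bash
python3 - <<'E'
from h import *
f=np.load('side.npz');v,u=np.mgrid[:420,:560];d=f['d']
P=(np.stack([u,v,u*0+1],-1).reshape(-1,3)@np.linalg.inv(f['K']).T*d.reshape(-1,1)-f['t'])@f['R']
im=f['im'].reshape(-1,3).astype(int)
k=(im[:,2]>2.2*im[:,1])&(im[:,2]>70)&(P[:,2]>.055)&(P[:,2]<.08)&(abs(P[:,0]-.507)<.04)&(abs(P[:,1]-.334)<.04)
print(k.sum(),P[k].mean(0).round(4) if k.any() else 0,P[k].min(0).round(3),P[k].max(0).round(3))
cv2.imwrite('pics/k.png',cv2.resize(f['im'][120:290,170:310],None,fx=3.5,fy=3.5,interpolation=2))
E
```

```text
84 [0.5024 0.3339 0.0682] [0.496 0.326 0.055] [0.514 0.341 0.077]
```

View pics/k.png

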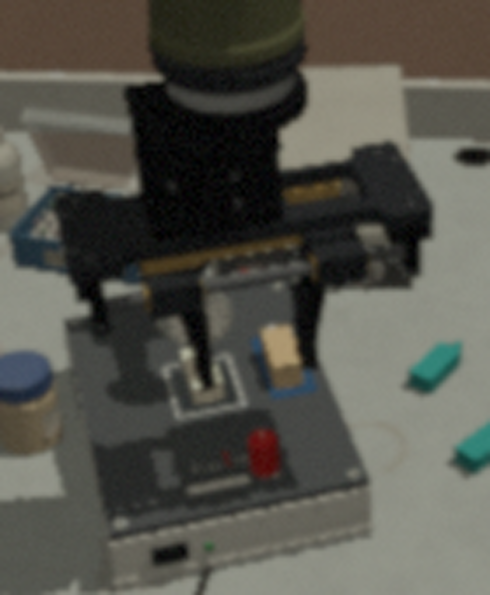

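The view shows the open fingers straddling above the red knob, which is at crop (264,453), centred on it in y. The blank under the foot is undisturbed. Lowering.

```bash
python3 -m handwheel '[[0.05,-0.002,0,0.03,0,0,0],[0.05,0,0,0.025,0,0,0],[0.05,0,0,0.012,0,0,0],[0.05,0,0,0.006,0,0,0],[0.05,0,0,0.002,0,0,0],[0.05,0,0,0,0,0,0]]'; python3 avg.py
```

```text
time: 16.73
position: [0.5059, 0.3344, 0.0155]
tool_rot: [3.136, 0.138, 0.007]
ft_force: [0.1, -0.7, 0.2]
grip_width: 0.573
grip_force: 0.0
16.975 [0.5058 0.3344 0.0154] [0.0001 0.0001 0.0001] [-0.03 -0.28 -0.02] [0.64 0.67 0.26]
```

Tips are at about 0.052 with no contact. Closing on the knob.

```bash
python3 -m handwheel '[[0,0,0,0,0,0,0],[0,0,0,0,0,0,0],[0,0,0,0,0,0,0],[0,0,0,0,0,0,0],[0,0,0,0,0,0,0]]' 30; python3 avg.py
```

```text
time: 17.6
position: [0.5054, 0.3339, 0.0147]
tool_rot: [3.135, 0.138, 0.005]
ft_force: [0.2, -0.3, 0.9]
grip_width: 0.194
grip_force: 30.0
17.85 [0.5054 0.3339 0.0147] [0. 0. 0.] [ 0.16 -0.44  0.27] [0.54 0.25 0.46]
```

```bash
python3 -m handwheel '[[0,0,-0.004,0,0,0,0],[0,0,-0.004,0,0,0,0],[0,0,-0.004,0,0,0,0],[0,0,-0.004,0,0,0,0],[0,0,-0.004,0,0,0,0],[0,0,0,0,0,0,0],[0,0,0,0,0,0,0]]'; python3 avg.py
python3 - <<'E'
from h import *
s=ctrl.get_state();p=s['position'];print('travel',np.dot(p[:2]-[.5054,.3339],[-.0825,.9966]),s['grip_width'],s['grip_force'])
c=np.array([.595,.3625]);print('stand y of TCP',np.dot(p[:2]-c,[-.0825,.9966]))
grab('side')
f=np.load('side.npz');v,u=np.mgrid[:420,:560];d=f['d']
P=(np.stack([u,v,u*0+1],-1).reshape(-1,3)@np.linalg.inv(f['K']).T*d.reshape(-1,1)-f['t'])@f['R']
im=f['im'].reshape(-1,3).astype(int)
k=(im[:,2]>2*im[:,1])&(im[:,2]>55)&(P[:,2]>.052)&(P[:,2]<.08)&(abs(P[:,0]-.505)<.04)&(abs(P[:,1]-.345)<.05)
print(k.sum(),P[k].mean(0).round(4) if k.any() else 0, P[k].min(0).round(3),P[k].max(0).round(3))
E
```

```text
time: 18.73
position: [0.5038, 0.3514, 0.0147]
tool_rot: [3.132, 0.136, 0.004]
ft_force: [-1.4, -7.8, 4.5]
grip_width: 0.199
grip_force: 30.0
18.975 [0.5038 0.3514 0.0147] [0. 0. 0.] [-1.34 -7.25  4.39] [0.24 0.46 0.4 ]
travel 0.017580062367030795 0.19611175334131214 30.015294601907954
stand y of TCP -0.003530697632969218
90 [0.5007 0.3511 0.0676] [0.495 0.343 0.052] [0.511 0.358 0.076]
```

```bash
python3 -m handwheel '[[0,0,-0.0025,0,0,0,0],[0,0,0,0,0,0,0],[0,0,0,0,0,0,0],[0,0,0,0,0,0,0],[0,0,0,0,0,0,0]]'; python3 avg.py
python3 - <<'E'
from h import *
s=ctrl.get_state();p=s['position'];print('travel',np.dot(p[:2]-[.5054,.3339],[-.0825,.9966]),s['grip_width'])
f=np.load('side.npz');v,u=np.mgrid[:420,:560];d=f['d']
P=(np.stack([u,v,u*0+1],-1).reshape(-1,3)@np.linalg.inv(f['K']).T*d.reshape(-1,1)-f['t'])@f['R']
im=f['im'].reshape(-1,3).astype(int)
k=(im[:,2]>2*im[:,1])&(im[:,2]>55)&(P[:,2]>.052)&(P[:,2]<.08)&(abs(P[:,0]-.505)<.04)&(abs(P[:,1]-.345)<.05)
print(P[k].mean(0).round(4))
E
```

```text
time: 19.65
position: [0.5036, 0.3536, 0.0147]
tool_rot: [3.131, 0.135, 0.004]
ft_force: [-2.0, -8.2, 4.3]
grip_width: 0.194
grip_force: 30.0
19.9 [0.5036 0.3536 0.0147] [0. 0. 0.] [-1.58 -7.77  4.56] [0.29 0.47 0.35]
travel 0.019752021983316173 0.1964227196455958
[0.5003 0.3532 0.0674]
```

Travel is 19.8 mm, at rest, with about 8 N of spring force. Handing in.

```bash
python3 -c "
from bench import ctrl
print(ctrl.close_job())"
```

```text
the job is handed in; nothing more can be done
None
```

I handed the job in at about 20 s of the 38 s, with no verdict returned: by depth measurement the gauge foot is pushed in about 6 mm on the ivory blank (I did not read the dial itself), and the gripper holds the shutter knob still at about 19.8 mm of travel with a 30 N grip.

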